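# Fasten the battery hatch of a display light box

### The job

The battery hatch on top of the display light box is shut but not fastened, so its gasket holds its front edge up. Set a fingertip in the slot of the hatch's quarter-turn fastener, press the hatch down and turn the fastener clockwise until it stops, so that the hatch stays locked down flush when you take your hand away. Only push and turn: do not lift the hatch, and leave the glass bottle and the two tins standing where they are.

Things in the scene. Friction and masses are not known exactly. Their poses are not given: they have to be found in the camera images.
- lightbox: White steel light box, 300 mm (its x) by 420 mm (its y) by 110 mm high, too heavy to shift. Origin: centre of its underside, on the counter; x points to its back (away from the robot), y to its left, z up. A white opal light plate, 2 mm proud, covers the right half of its top; the aluminium battery hatch is in the left half.
- hatch_top (a point): Point on the hatch's top face, on the fastener's axis (box frame x = -59, y = +105 mm). The hatch is 232 mm (x) by 170 mm (y), 18 mm thick, hinged along its back edge, 175 mm behind this point; its front edge is 57 mm in front of it. Shut, its top is level with the box's top, 110 mm above the counter. Axes as the box's, tilted with the hatch.
- hatch (a joint): Angle of the hatch about its hinge, rad: 0 = down flush, grows as the front edge rises. Unfastened, the gasket holds it at about 0.045 (fastener 8 mm, front edge 10 mm high). Pressing it flush at the fastener takes about 9 N; there it meets a solid stop. It springs up again unless the fastener holds it.
- slot (a point): Centre of the slot's floor, on the fastener's axis, 14 mm below the hatch's top. The fastener is a black round rotor, 82 mm across, set in the hatch with its top level with it. The slot, 32 mm wide and 14 mm deep with a bare steel floor, runs right across it; the hole in the hatch closes its ends. x axis: along the slot, to the box's right when open, to its front when locked; z up.
- fastener (a joint): Turn of the fastener, rad: 0 = open (slot parallel to the hatch's front edge), grows clockwise from above to 1.57 = locked, at its stop (slot square to the front edge). Starts at 0 to 0.35; turns stiffly (about 0.15 N m), stays where left. From 0.7 rad on the hatch must be held within 3 mm of flush (at the fastener), or the cam strikes its keeper at about 0.83; past it, the cam holds the hatch.
- bottle: Green glass bottle, 72 mm in diameter and 250 mm high, standing on the light plate. Origin: centre of its underside. Leave alone.
- oil_tin: Red and yellow oblong oil tin, 66 by 105 mm and 150 mm high (169 mm over the wire handle), with a brass cap, standing on the counter beside the box. Origin: centre of its underside. Leave alone.
- round_tin: Flat round green tin with a brass lid, 85 mm in diameter and 34 mm high, on the counter at the other side of the box. Origin: centre of its underside. Leave alone.

How it is judged:
By the outcome, as a careful person would: the job done as asked, in the order asked, and still so for the second after the job is handed in, with the robot touching nothing.
It also fails if it takes over 48 s, if anything falls off the work surface, if the arm or the gripper's body presses on something with over 40 N, if the wrist force passes 120 N, or if a joint passes its speed limit or range.

### The arm

A 7-joint arm with a two-finger parallel gripper is mounted at the origin on the work surface. World frame = base frame: x ahead of the robot, y to its left, z up, the work surface at z = 0. Lengths are in m, angles in rad, forces in N, time in s.
With the tool pointing down it reaches from about 0.425 to 0.925 m from the base axis. Payload 6.8 kg.
Tool frame: the origin (TCP) lies at the very end of the fingers, on their centre line; the grasp point (between the pads) lies 19 mm behind it; z points along the fingers, x is the direction in which the jaws open and shut, and the axes are right-handed (so a half turn about z gives the same grasp; the last joint's range is limited). The gripper opens to 85 mm and grips with 20 to 120 N. Pads are 22 mm wide; open, the fingers measure 114 mm over their backs; the gripper's body (76 mm by 85 mm) begins 54 mm behind the grasp point. The pads swing forward as they close: fully open they stand 13 mm farther back than shut.
Start: joints at [-1.387, 0.477, 0.022, 1.555, -0.011, 1.109, -0.083], TCP at [0.194, 0.646, 0.231] pointing down, gripper open.
Joint ranges: [-2.96, 2.96], [-0.34, 2.1], [-1.41, 1.46], [0.24, 2.44], [-1.37, 4.51], [0.17, 1.92], [-2.96, 2.96]. Speed limits (rad/s): [2.39, 2.39, 3.14, 3.14, 3.14, 3.14, 3.14].

### API

Orientations are given as a unit quaternion [w, x, y, z].
In Python, from station import get_obs, read_camera, calibration, hand_in, recognise, outline_of, place_of gives the robot as it stands.
- The arm moves only by the tool move_arm, never from a script. Its argument "steps" is a list of rows, each an object with "fingers": the finger opening in mm, from 0 to 85.4; "translation": the shift along the world's x, y, z in mm, a list of three; "turn": the turn about the world's z in rad. In form: [{"fingers": fingers, "translation": [dx, dy, dz], "turn": turn}, ...]. A call has 1 to 10 rows; each row shifts and turns the commanded pose from where the row before left it; what a row does not reach is not made up. A row lasts 1/8 s, in which the tool goes at most 62.5 mm and 10.7 degrees, less where a joint would pass 70% of its speed; a pose out of reach is approached as far as the arm can. A call with a gripper value outside its range is refused whole. The fingers move at their own pace and stop on an object; "newtons" is the grip in N (left out, the last holds). Time passes only in rows, so rows that do not move let the fingers close. It gives the time, the measured TCP pose, the force and the opening at its end, in the units of the state.
- get_obs(): the state, without advancing time (a new reading comes with each control period).
- read_camera(name): name is "scene" or "side" or "wrist"; returns the picture (480x640x3 uint8, blue, green, red); there is no depth.
- calibration(name): a dict with "camera_matrix" (3x3 intrinsics, pixels), "rvec" (rotation vector, rad) and "tvec" (3), from world to camera coordinates, as OpenCV has them. Camera axes: x right, y down, z forward; pixel columns grow to the right and rows downward; lengths in m; the calibration is good to about 2 mm. The wrist camera is an equidistant fisheye: a pixel r from the principal point sees the ray r / f radians off the axis. A picture is of the moment at which its call begins: read the wrist's pose just before it. calibration takes no time and is no camera call; for the wrist camera it gives the pose at the moment of the call.
- hand_in(): hands the job in, once; it reports no verdict.
Trained networks look in the newest picture that a camera, given by its name, has taken for a name from the list of things; names that differ only in an ending like _2 or _b are one class to them, and where a whole thing is asked for, a point or a joint stands for the part that bears it (a point fixed in the world has none). Each returns a list of dicts, best first, with "conf" (0 to 1); they miss things now and then, are a little off and sometimes report something else, mostly with a low value. They report only what shows in the picture. A call takes as long as a camera call.
- recognise(camera, name): "xy" ([column, row] in pixels, amid what is visible of it).
- outline_of(camera, name): "mask" (480x640 bool, what is visible of it) and "xy" ([column, row] in pixels, amid what is visible of it).
- place_of(camera, name): "xy" ([column, row] in pixels: a listed point, or the origin of a listed thing).
The state is a dict: "t": time; "q": joint angles; "joint_vel": joint speeds; "joint_torque": joint torques, N m; "eef_pos": TCP position; "tool_rot": TCP orientation; "contact_force": force on the tool from outside, world axes, zero at the start; "torque": the same for the moment, N m; "gripper_width": opening from 0.0 (shut) to 1.0 (fully open).
Only numpy, scipy, OpenCV 4.12 (cv2) and the standard library are available. Lean on these libraries where they do the work, as an engineer would, in place of code of your own. Each camera call takes 0.05 s, during which the arm holds its last target.

## Working session

There is one attempt and no reset: what is moved stays moved. The work goes in short steps, Python scripts to look and compute and a tool call to move; the robot and the scene stay as the last step left them, time stands still between calls to the robot, and variables do not carry over. Pictures are saved under pics/ and viewed, and the job is handed in when it is done.

Besides the shell and the picture viewer there is one more tool, called as a command line: name --argument value ..., lists and objects as JSON in quotes. move_arm: Moves the arm, as the interface text tells. Its arguments: {"type":"object","properties":{"steps":{"type":"array"},"newtons":{"type":"number"}},"required":["steps"]}

```bash
mkdir -p pics; cat > h.py <<'E'
import numpy as np,cv2
from station import *
def ray(cam,xy):
    c=calibration(cam);K=np.array(c["camera_matrix"],float);R=cv2.Rodrigues(np.array(c["rvec"],float))[0];t=np.array(c["tvec"],float).ravel()
    u=(xy[0]-K[0,2])/K[0,0];v=(xy[1]-K[1,2])/K[1,1]
    if cam=="wrist":
        r=np.hypot(u,v);d=np.array([u/r*np.sin(r),v/r*np.sin(r),np.cos(r)]) if r>1e-9 else np.array([0,0,1.])
    else: d=np.array([u,v,1]);d/=np.linalg.norm(d)
    return -R.T@t,R.T@d
def onz(cam,xy,z):
    o,d=ray(cam,xy);return o+d*(z-o[2])/d[2]
def proj(cam,P):
    c=calibration(cam);K=np.array(c["camera_matrix"],float);R=cv2.Rodrigues(np.array(c["rvec"],float))[0];t=np.array(c["tvec"],float).ravel()
    p=R@np.array(P)+t
    if cam=="wrist":
        th=np.arctan2(np.hypot(p[0],p[1]),p[2]);n=np.hypot(p[0],p[1]);p=np.array([p[0]/n*th,p[1]/n*th,1])
    else:p=p/p[2]
    return (K@p)[:2]
E
python3 - <<'E'
from h import *
o=get_obs();print({k:np.round(v,3).tolist() for k,v in o.items()})
for c in ["scene","side","wrist"]:
    cv2.imwrite(f"pics/{c}0.png",read_camera(c))
    for n in ["hatch_top","slot","lightbox","bottle","oil_tin","round_tin"]:
        z={"hatch_top":.118,"slot":.104,"lightbox":0,"bottle":.112}.get(n,0)
        for r in place_of(c,n)[:2]: print(c,n,round(r["conf"],2),np.round(r["xy"],1),np.round(onz(c,r["xy"],z),4))
E
```

```text
{'t': 0.0, 'q': [-1.387, 0.478, 0.022, 1.556, -0.012, 1.109, -0.083], 'joint_vel': [-0.0, -0.0, 0.001, 0.001, -0.001, 0.0, 0.001], 'joint_torque': [-0.001, -59.648, 1.608, -28.119, 0.012, 0.01, -0.0], 'eef_pos': [0.194, 0.646, 0.23], 'tool_rot': [0.001, 0.802, 0.597, -0.001], 'contact_force': [-0.718, -0.316, -0.162], 'torque': [0.029, 0.037, 0.04], 'gripper_width': 1.001}
scene hatch_top 0.9 [337.9 215.1] [ 0.5489 -0.0345  0.118 ]
scene slot 0.97 [335.5 215.9] [ 0.5429 -0.0466  0.104 ]
scene bottle 0.79 [247.9 174.9] [ 0.58   -0.2905  0.112 ]
scene oil_tin 0.56 [403.3 300.4] [0.561  0.1619 0.    ]
scene round_tin 0.74 [224.7 177.8] [ 0.5436 -0.4443  0.    ]
side hatch_top 0.73 [324.3 261.9] [ 0.5448 -0.0532  0.118 ]
side hatch_top 0.2 [369.2 306.3] [ 0.5346 -0.2089  0.118 ]
side slot 0.91 [321. 263.] [ 0.5443 -0.0425  0.104 ]
side slot 0.59 [273.1 237.7] [0.5103 0.0923 0.104 ]
side lightbox 0.62 [364.7 308. ] [ 0.5848 -0.1563  0.    ]
side bottle 0.56 [409.1 321.2] [ 0.5743 -0.291   0.112 ]
side bottle 0.42 [455.  398.3] [ 0.5094 -0.4703  0.112 ]
side oil_tin 0.7 [273.7 237.2] [0.5639 0.1643 0.    ]
side round_tin 0.74 [455.7 401.2] [ 0.561  -0.4573  0.    ]
```

View pics/scene0.png

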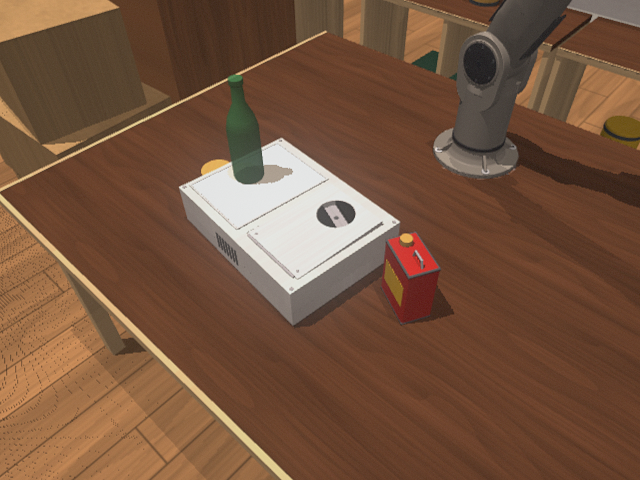

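View pics/side0.png

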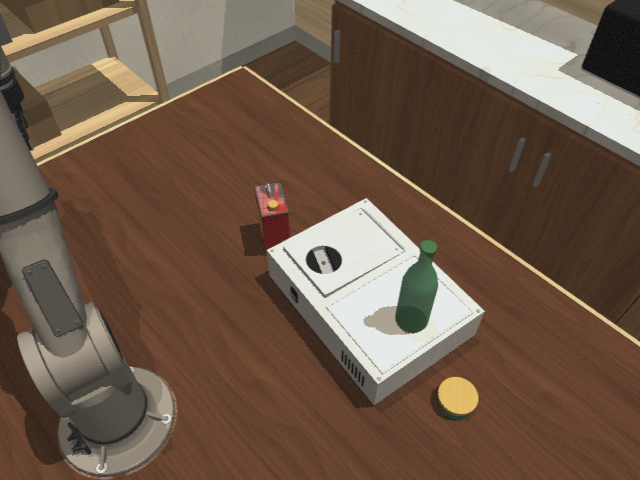

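View pics/wrist0.png

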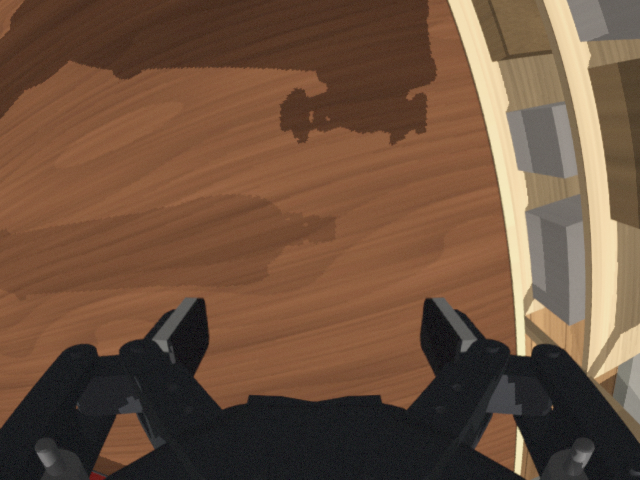

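Views: the box is seen clearly in both. In scene, the top corners are around (281,139), (399,222), (294,291) and (181,188), with the fastener at (336,214). In side, the fastener is at (323,262). The oil tin stands left of the box, and the bottle is on the right plate. Next I zoom in for the pose and the slot angle.

```bash
python3 - <<'E'
import cv2,numpy as np
a=cv2.imread("pics/scene0.png")[120:330,160:440];b=cv2.imread("pics/side0.png")[180:400,250:500]
cv2.imwrite("pics/z1.png",cv2.resize(a,None,fx=2.8,fy=2.8,interpolation=2));cv2.imwrite("pics/z2.png",cv2.resize(b,None,fx=2.7,fy=2.7,interpolation=2))
s=cv2.imread("pics/scene0.png")[190:240,305:365];t=cv2.imread("pics/side0.png")[238:288,293:353]
cv2.imwrite("pics/z3.png",np.vstack([cv2.resize(s,None,fx=6,fy=6),cv2.resize(t,None,fx=6,fy=6)]))
E
```

```text
(no output)
```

View pics/z1.png

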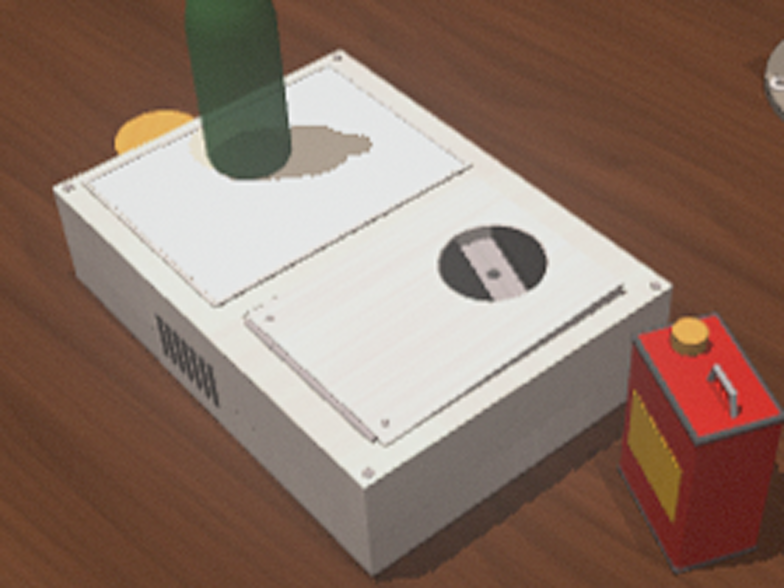

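View pics/z2.png

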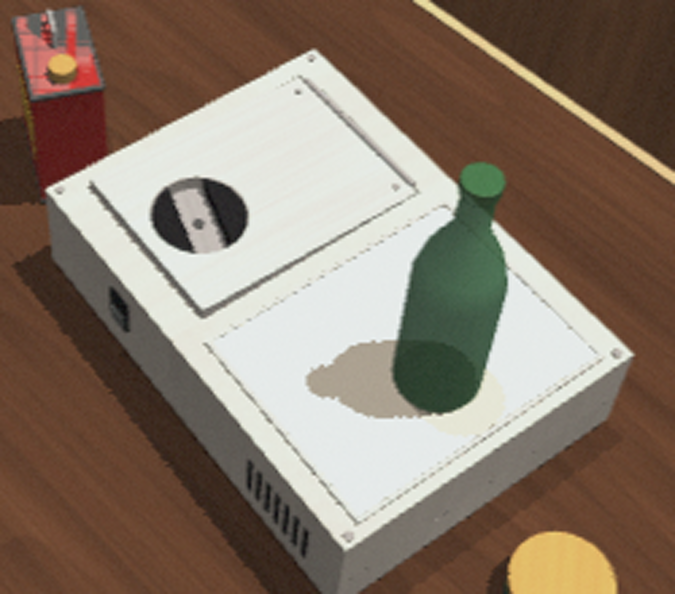

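View pics/z3.png

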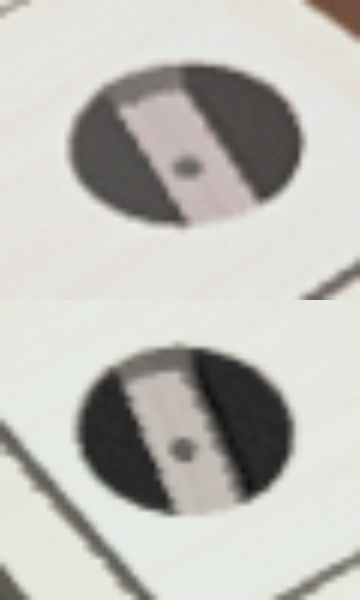

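```bash
python3 - <<'E'
from h import *
from scipy.optimize import least_squares
C={"FR":(-.15,-.21),"BR":(.15,-.21),"BL":(.15,.21),"FL":(-.15,.21)}
M={"scene":{"FR":(281.4,137.9),"BR":(179.6,186.8),"BL":(291.1,294.3),"FL":(400,223.2)},"side":{"BL":(366.7,198.5),"FL":(267.4,250.4),"BR":(484.4,310.7),"FR":(377.8,383)}}
def W(p,b,z):
    c,s=np.cos(p[2]),np.sin(p[2]);return [p[0]+c*b[0]-s*b[1],p[1]+s*b[0]+c*b[1],z]
def f(p,cs=("scene","side")): return np.concatenate([proj(c,W(p,C[k],.11))-M[c][k] for c in cs for k in M[c]])
for cs in (("scene","side"),("scene",),("side",)):
    r=least_squares(f,[.57,-.15,0.],args=(cs,));print(cs,np.round(r.x,4),np.round(r.fun,1),"fast",np.round(W(r.x,(-.059,.105),.118),4))
d={"scene":(336.2,217.8),"side":(323.5,262.8)}
for c in d: print(c,"dot",onz(c,d[c],.104))
for c,a,b in (("scene",(305+118/6,190+18),(305+187/6,190+37)),("side",(293+127/6,238+80/6),(293+172/6,238+200/6))):
    A,B=onz(c,a,.104),onz(c,b,.104);print(c,A,B,np.arctan2(B[1]-A[1],B[0]-A[0]))
E
```

```text
('scene', 'side') [ 0.5937 -0.1546 -0.1239] [-0.8 -0.3 -1.9  0.2 -2.1 -0.  -0.7 -1.5 -1.6 -1.2 -2.  -1.  -1.  -0.1
 -1.2  0.5] fast [ 0.5481 -0.0431  0.118 ]
('scene',) [ 0.5923 -0.1516 -0.1253] [ 0.6 -0.1 -0.6  0.3 -0.6  0.4  0.8 -1. ] fast [ 0.5469 -0.0401  0.118 ]
('side',) [ 0.5956 -0.1573 -0.1251] [-0.2 -1.  -0.6 -0.9  0.4  0.3  0.3  0.8] fast [ 0.5501 -0.0457  0.118 ]
scene dot [ 0.54648414 -0.04143813  0.104     ]
side dot [ 0.54905048 -0.04603057  0.104     ]
scene [ 0.53952903 -0.08174599  0.104     ] [ 0.56821319 -0.02244878  0.104     ] 1.1202447453336164
side [ 0.55585098 -0.00579716  0.104     ] [ 0.52904264 -0.06154478  0.104     ] -2.0190374333489367
```

Box yaw is -0.124, the fastener is at about (0.548, -0.0435), and the slot azimuth is about 1.12 (fastener near 0.33). I move above it.

move_arm --steps '[{"fingers":40,"translation":[0,0,30],"turn":0},{"fingers":40,"translation":[20,-40,20],"turn":0},{"fingers":40,"translation":[25,-50,0],"turn":0},{"fingers":40,"translation":[25,-50,0],"turn":0},{"fingers":40,"translation":[25,-50,0],"turn":0},{"fingers":40,"translation":[25,-50,0],"turn":0},{"fingers":40,"translation":[25,-50,0],"turn":0},{"fingers":40,"translation":[25,-50,0],"turn":0},{"fingers":40,"translation":[25,-50,0],"turn":0},{"fingers":40,"translation":[25,-50,0],"turn":0}]'

```text
t: 2.3
eef_pos: [0.4149, 0.2048, 0.2817]
tool_rot: [-0.0, 0.802, 0.597, 0.001]
contact_force: [0.3, 0.5, -0.3]
gripper_width: 0.467
```

move_arm --steps '[{"fingers":40,"translation":[25,-50,0],"turn":-0.04},{"fingers":40,"translation":[25,-50,0],"turn":-0.04},{"fingers":40,"translation":[25,-50,0],"turn":-0.04},{"fingers":40,"translation":[25,-50,0],"turn":-0.04},{"fingers":40,"translation":[25,-50,0],"turn":0},{"fingers":40,"translation":[0,0,0],"turn":0},{"fingers":40,"translation":[0,0,0],"turn":0}]'

```text
t: 3.18
eef_pos: [0.539, -0.0429, 0.2811]
tool_rot: [-0.0, 0.848, 0.531, -0.0]
contact_force: [-0.5, 0.8, -0.4]
gripper_width: 0.469
```

```bash
cat > st.py <<'E'
from h import *
import sys
o=get_obs();w,x,y,z=o["tool_rot"]
print("t",round(o["t"],2),"p",np.round(o["eef_pos"],4),"yaw",round(float(np.arctan2(2*(x*y+w*z),1-2*(y*y+z*z))),3),"F",np.round(o["contact_force"],1),"T",np.round(o["torque"],2),"w",round(float(o["gripper_width"]),3),"q7",round(float(o["q"][6]),2))
for a in sys.argv[1:]:
    c,n=a.split(":");cv2.imwrite(f"pics/{n}.png",read_camera(c))
E
python3 st.py wrist:w1
python3 - <<'E'
from h import *
for n,z in(("slot",.104),("hatch_top",.118)):
    for r in place_of("wrist",n)[:2]: print(n,r["conf"],r["xy"],onz("wrist",r["xy"],z))
E
```

```text
t 3.17 p [ 0.539  -0.0429  0.2811] yaw 1.119 F [-0.5  0.8 -0.4] T [0.04 0.   0.  ] w 0.469 q7 1.21
slot 0.95 [318.8, 229.9] [ 0.54679978 -0.0410292   0.104     ]
hatch_top 0.78 [317.1, 235.8] [ 0.54792721 -0.04329639  0.118     ]
```

View pics/w1.png

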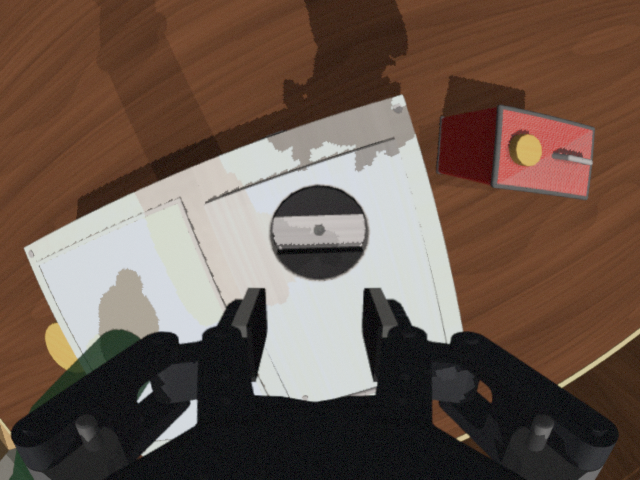

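The fastener's centre dot is at (319,230), giving (0.547, -0.041), and the slot is horizontal in the image, so the jaws are aligned with it. I shift and lower to just above the hatch.

move_arm --steps '[{"fingers":40,"translation":[8.5,0.5,-50],"turn":0},{"fingers":40,"translation":[0,0,-50],"turn":0},{"fingers":40,"translation":[0,0,-40],"turn":0},{"fingers":40,"translation":[0,0,-13],"turn":0},{"fingers":40,"translation":[0,0,0],"turn":0},{"fingers":40,"translation":[0,0,0],"turn":0}]'

```text
t: 4.08
eef_pos: [0.5489, -0.0428, 0.13]
tool_rot: [0.001, 0.847, 0.531, 0.001]
contact_force: [-0.2, 0.6, -0.1]
gripper_width: 0.467
```

```bash
python3 st.py wrist:w2 scene:s2 side:d2; python3 - <<'E'
import cv2,numpy as np
a=cv2.imread("pics/scene0.png")
s=cv2.imread("pics/s2.png")[160:260,280:400];t=cv2.imread("pics/d2.png")[208:308,263:383]
cv2.imwrite("pics/z4.png",np.hstack([cv2.resize(s,None,fx=3.3,fy=3.3),cv2.resize(t,None,fx=3.3,fy=3.3)]))
E
```

```text
t 4.08 p [ 0.5489 -0.0428  0.13  ] yaw 1.119 F [-0.2  0.6 -0.1] T [ 0.   -0.    0.02] w 0.467 q7 1.34
```

View pics/w2.png

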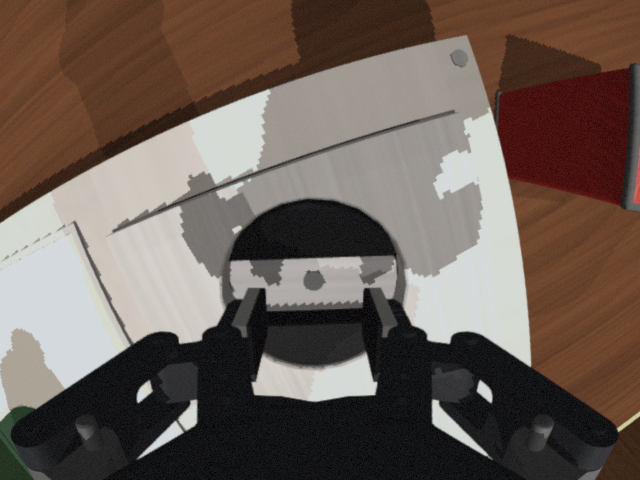

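View pics/z4.png

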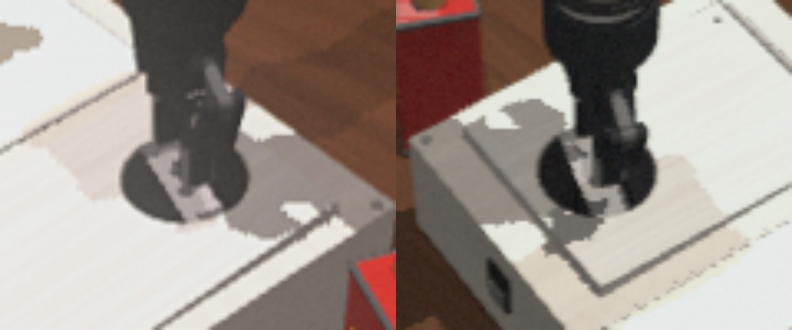

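```bash
python3 - <<'E'
from h import *
print(onz("wrist",(313.5,280),.104))
E
```

```text
[ 0.54609358 -0.04195136  0.104     ]
```

Close up, the dot sits at (313,280), giving (0.546, -0.042), so I correct by -2 mm in x, narrow the fingers slightly and lower into the slot.

move_arm --steps '[{"fingers":36,"translation":[-2,0.5,0],"turn":0},{"fingers":36,"translation":[0,0,-8],"turn":0},{"fingers":36,"translation":[0,0,-8],"turn":0},{"fingers":36,"translation":[0,0,-4],"turn":0},{"fingers":36,"translation":[0,0,0],"turn":0}]'

```text
t: 4.85
eef_pos: [0.5453, -0.0426, 0.1077]
tool_rot: [-0.0, 0.848, 0.531, -0.001]
contact_force: [-0.5, 0.2, 0.4]
gripper_width: 0.421
```

```bash
python3 st.py wrist:w3
```

```text
t 4.85 p [ 0.5453 -0.0426  0.1077] yaw 1.119 F [-0.5  0.2  0.4] T [-0.01 -0.01 -0.03] w 0.421 q7 1.35
```

View pics/w3.png

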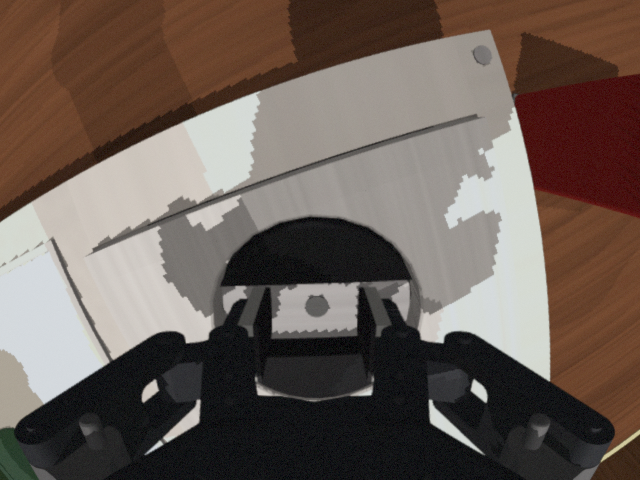

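The fingers hang inside the slot with no contact force. I press down in small steps.

move_arm --steps '[{"fingers":36,"translation":[0,0,-4],"turn":0},{"fingers":36,"translation":[0,0,-3],"turn":0},{"fingers":36,"translation":[0,0,-3],"turn":0},{"fingers":36,"translation":[0,0,0],"turn":0}]'

```text
t: 5.4
eef_pos: [0.5462, -0.0426, 0.0985]
tool_rot: [0.0, 0.848, 0.531, 0.0]
contact_force: [0.4, -0.0, 4.3]
gripper_width: 0.425
```

move_arm --steps '[{"fingers":36,"translation":[0,0,-2],"turn":0},{"fingers":36,"translation":[0,0,-2],"turn":0},{"fingers":36,"translation":[0,0,0],"turn":0}]'

```text
t: 5.78
eef_pos: [0.5464, -0.0426, 0.0951]
tool_rot: [0.0, 0.848, 0.531, 0.001]
contact_force: [-0.8, 0.4, 8.7]
gripper_width: 0.423
```

move_arm --steps '[{"fingers":36,"translation":[0,0,-2],"turn":0},{"fingers":36,"translation":[0,0,0],"turn":0}]'

```text
t: 6.02
eef_pos: [0.5465, -0.0426, 0.0947]
tool_rot: [-0.0, 0.848, 0.531, 0.001]
contact_force: [-6.1, 1.3, 27.1]
gripper_width: 0.424
```

Solid stop reached (27 N). I turn clockwise.

move_arm --steps '[{"fingers":36,"translation":[0,0,0],"turn":-0.12},{"fingers":36,"translation":[0,0,0],"turn":-0.12},{"fingers":36,"translation":[0,0,0],"turn":-0.12},{"fingers":36,"translation":[0,0,0],"turn":-0.12},{"fingers":36,"translation":[0,0,0],"turn":0}]'

```text
t: 6.65
eef_pos: [0.5465, -0.0422, 0.0948]
tool_rot: [-0.001, 0.95, 0.313, 0.001]
contact_force: [-6.4, 2.6, 27.6]
gripper_width: 0.424
```

```bash
python3 st.py wrist:w4
```

```text
t 6.65 p [ 0.5465 -0.0422  0.0948] yaw 0.637 F [-6.4  2.6 27.6] T [ 0.44  1.71 -0.15] w 0.424 q7 0.98
```

View pics/w4.png

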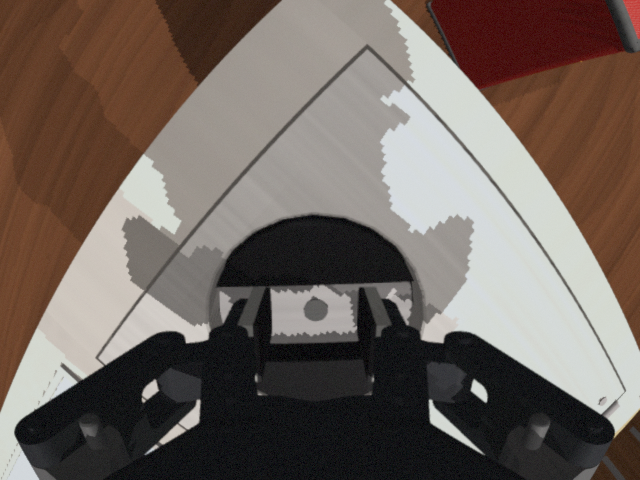

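The slot turns along with the fingers (Tz is -0.15 N m) and the hatch is flush. I continue.

move_arm --steps '[{"fingers":36,"translation":[0,0,0],"turn":-0.12},{"fingers":36,"translation":[0,0,0],"turn":-0.12},{"fingers":36,"translation":[0,0,0],"turn":-0.12},{"fingers":36,"translation":[0,0,0],"turn":-0.12},{"fingers":36,"translation":[0,0,0],"turn":-0.12},{"fingers":36,"translation":[0,0,0],"turn":-0.12},{"fingers":36,"translation":[0,0,0],"turn":0}]'

```text
t: 7.58
eef_pos: [0.5468, -0.0417, 0.0948]
tool_rot: [-0.002, 0.999, -0.041, 0.001]
contact_force: [-6.4, 4.1, 29.8]
gripper_width: 0.421
```

```bash
python3 st.py wrist:w5
```

```text
t 7.58 p [ 0.5468 -0.0417  0.0948] yaw -0.082 F [-6.4  4.1 29.8] T [ 0.97  1.58 -0.09] w 0.421 q7 0.4
```

View pics/w5.png

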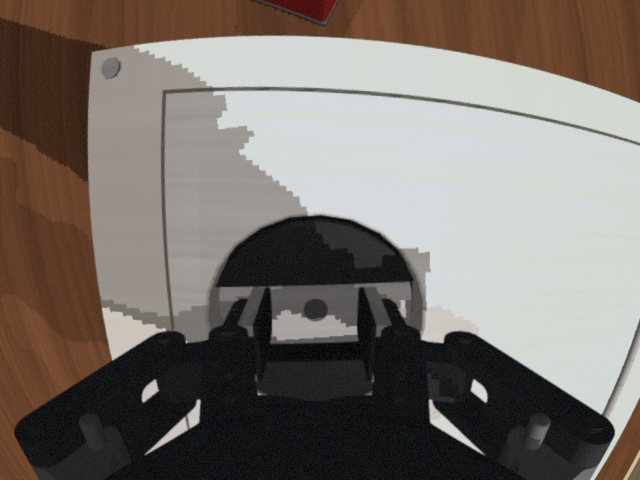

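move_arm --steps '[{"fingers":36,"translation":[0,0,0],"turn":-0.05},{"fingers":36,"translation":[0,0,0],"turn":-0.05},{"fingers":36,"translation":[0,0,0],"turn":-0.05},{"fingers":36,"translation":[0,0,0],"turn":0}]'

```text
t: 8.12
eef_pos: [0.5473, -0.0424, 0.0948]
tool_rot: [-0.001, 0.993, -0.115, 0.001]
contact_force: [-4.8, 2.5, 26.9]
gripper_width: 0.421
```

```bash
python3 st.py
```

```text
t 8.12 p [ 0.5473 -0.0424  0.0948] yaw -0.231 F [-4.8  2.5 26.9] T [0.54 1.19 0.09] w 0.421 q7 0.29
```

move_arm --steps '[{"fingers":36,"translation":[0,0,0],"turn":-0.05},{"fingers":36,"translation":[0,0,0],"turn":-0.05},{"fingers":36,"translation":[0,0,0],"turn":0}]'

```text
t: 8.5
eef_pos: [0.5478, -0.0429, 0.0948]
tool_rot: [-0.001, 0.986, -0.165, 0.002]
contact_force: [-3.3, 0.3, 24.4]
gripper_width: 0.423
```

```bash
python3 st.py wrist:w6
```

```text
t 8.5 p [ 0.5478 -0.0429  0.0948] yaw -0.332 F [-3.3  0.3 24.4] T [0.31 0.8  0.07] w 0.423 q7 0.21
```

View pics/w6.png

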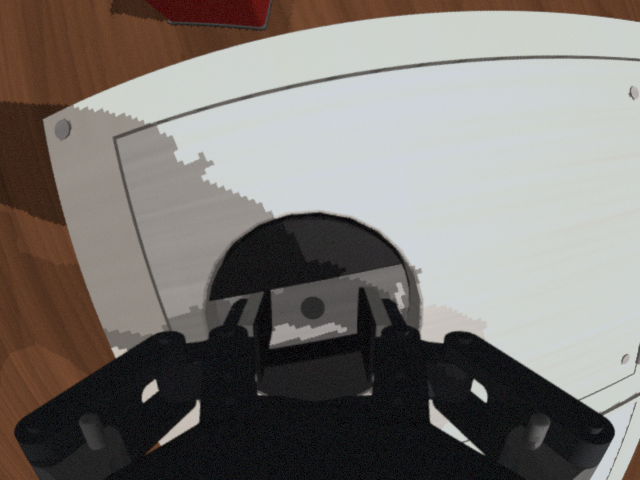

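The fingers now slip relative to the slot, so it looks to be at its stop. I confirm by pushing on the walls.

move_arm --steps '[{"fingers":36,"translation":[0,0,0],"turn":-0.05},{"fingers":36,"translation":[0,0,0],"turn":-0.05},{"fingers":36,"translation":[0,0,0],"turn":0}]'

```text
t: 8.93
eef_pos: [0.5484, -0.0425, 0.0948]
tool_rot: [-0.0, 0.978, -0.21, 0.002]
contact_force: [-2.3, 0.2, 23.6]
gripper_width: 0.418
```

```bash
python3 st.py
```

```text
t 8.93 p [ 0.5484 -0.0425  0.0948] yaw -0.423 F [-2.3  0.2 23.6] T [0.19 0.65 2.67] w 0.418 q7 0.13
```

Against the hard stop (2.7 N m). I back off the turn, lift straight out and look.

move_arm --steps '[{"fingers":36,"translation":[0,0,0],"turn":0.1},{"fingers":36,"translation":[0,0,0],"turn":0.05},{"fingers":36,"translation":[0,0,3],"turn":0},{"fingers":36,"translation":[0,0,5],"turn":0},{"fingers":36,"translation":[0,0,15],"turn":0},{"fingers":36,"translation":[0,0,40],"turn":0},{"fingers":36,"translation":[0,0,50],"turn":0},{"fingers":36,"translation":[0,0,50],"turn":0},{"fingers":36,"translation":[0,0,0],"turn":0}]'

```text
t: 10.05
eef_pos: [0.5471, -0.0434, 0.2592]
tool_rot: [-0.001, 0.99, -0.141, 0.003]
contact_force: [0.1, 0.1, -0.8]
gripper_width: 0.422
```

```bash
python3 st.py wrist:w7 scene:s7 side:d7; python3 - <<'E'
import cv2,numpy as np
a=cv2.imread("pics/s7.png")[120:330,160:440];b=cv2.imread("pics/d7.png")[180:390,240:500]
cv2.imwrite("pics/z7.png",np.hstack([cv2.resize(a,(400,300)),cv2.resize(b,(371,300))]))
E
```

```text
t 10.05 p [ 0.5471 -0.0434  0.2592] yaw -0.282 F [ 0.1  0.1 -0.8] T [-0.02  0.04 -0.  ] w 0.422 q7 0.06
```

View pics/w7.png

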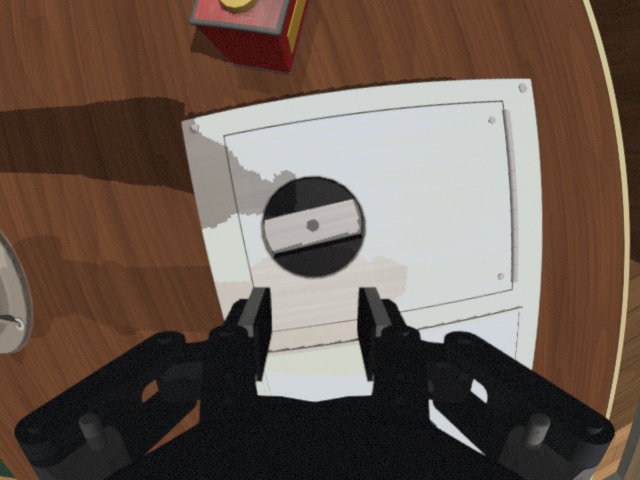

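View pics/z7.png

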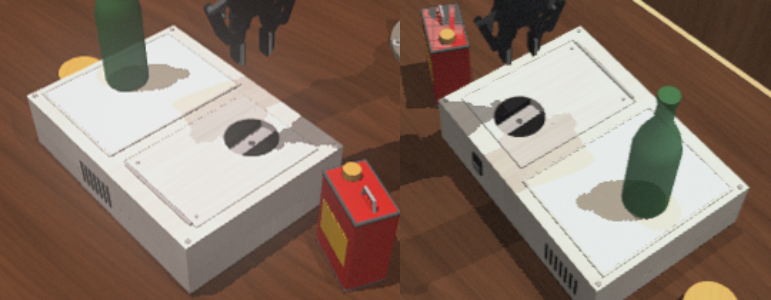

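```bash
python3 - <<'E'
from h import *
for a,b,z in(((265,219),(352,199),.110),((276,252),(360,234),.096)):
    A,B=onz("wrist",a,z),onz("wrist",b,z);print(np.arctan2(B[1]-A[1],B[0]-A[0]))
# hatch front edge: direction in the world
A,B=onz("wrist",(225,135),.11),onz("wrist",(252,285),.11);print("front",A,B,np.arctan2(A[1]-B[1],A[0]-B[0])-np.pi/2)
A,B=onz("wrist",(225,135),.11),onz("wrist",(503,101),.11);print("left",np.arctan2(B[1]-A[1],B[0]-A[0]))
E
```

```text
-0.05199912541670892
-0.06179982415740056
front [0.49964475 0.05009492 0.11      ] [ 0.48226866 -0.07243174  0.11      ] -0.1408753807016916
left -0.12573056656644022
```

Flush and held, but the slot azimuth is -0.055 against the box's -0.125 to -0.14. It is about 0.07 rad short of the stop, probably dragged back by friction when I unwound while still pressing. I redo it without floor pressure and lift without unwinding.

move_arm --steps '[{"fingers":36,"translation":[0,1,-50],"turn":0.1},{"fingers":36,"translation":[0,0,-50],"turn":0.1},{"fingers":36,"translation":[0,0,-35],"turn":0},{"fingers":36,"translation":[0,0,0],"turn":0},{"fingers":36,"translation":[0,0,-14],"turn":0},{"fingers":36,"translation":[0,0,-12],"turn":0},{"fingers":36,"translation":[0,0,0],"turn":0}]'

```text
t: 11.08
eef_pos: [0.5464, -0.0415, 0.0953]
tool_rot: [-0.001, 0.999, -0.041, 0.001]
contact_force: [-1.4, 1.1, 8.1]
gripper_width: 0.423
```

```bash
python3 st.py wrist:w8
```

```text
t 11.07 p [ 0.5464 -0.0415  0.0953] yaw -0.081 F [-1.4  1.1  8.1] T [ 0.15  0.49 -0.02] w 0.423 q7 0.41
```

View pics/w8.png

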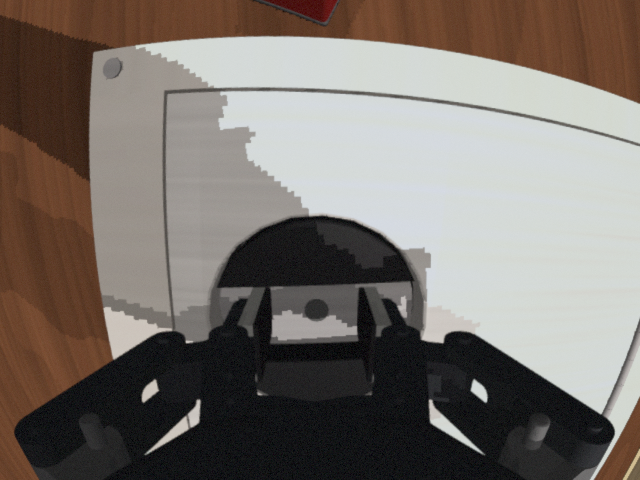

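Inside the slot, lightly touching. I raise 2 mm and turn on the walls to the stop.

move_arm --steps '[{"fingers":36,"translation":[0,0,2],"turn":0},{"fingers":36,"translation":[0,0,0],"turn":-0.1},{"fingers":36,"translation":[0,0,0],"turn":-0.1},{"fingers":36,"translation":[0,0,0],"turn":-0.1},{"fingers":36,"translation":[0,0,0],"turn":-0.04},{"fingers":36,"translation":[0,0,0],"turn":0}]'

```text
t: 11.88
eef_pos: [0.5454, -0.042, 0.0964]
tool_rot: [0.001, 0.978, -0.207, -0.0]
contact_force: [-3.6, -3.8, 4.5]
gripper_width: 0.421
```

```bash
python3 st.py
```

```text
t 11.88 p [ 0.5454 -0.042   0.0964] yaw -0.416 F [-3.6 -3.8  4.5] T [-0.82  0.73  2.32] w 0.421 q7 0.14
```

move_arm --steps '[{"fingers":36,"translation":[0,0,0],"turn":0.05},{"fingers":36,"translation":[0,0,2],"turn":0.02},{"fingers":36,"translation":[0,0,6],"turn":0},{"fingers":36,"translation":[0,0,15],"turn":0},{"fingers":36,"translation":[0,0,40],"turn":0},{"fingers":36,"translation":[0,0,50],"turn":0},{"fingers":36,"translation":[0,0,50],"turn":0},{"fingers":36,"translation":[0,0,0],"turn":0},{"fingers":36,"translation":[0,0,0],"turn":0}]'

```text
t: 13.0
eef_pos: [0.5457, -0.0407, 0.2596]
tool_rot: [-0.001, 0.985, -0.174, 0.0]
contact_force: [-0.5, 0.3, -0.8]
gripper_width: 0.425
```

```bash
python3 st.py wrist:w9 scene:s9 side:d9; python3 - <<'E'
import cv2,numpy as np
b=cv2.imread("pics/w9.png")[60:360,150:570];cv2.imwrite("pics/z9.png",cv2.resize(b,None,fx=1.9,fy=1.9,interpolation=2))
a=cv2.imread("pics/s9.png")[120:330,160:440];b=cv2.imread("pics/d9.png")[180:390,240:500]
cv2.imwrite("pics/z10.png",np.hstack([cv2.resize(a,(400,300)),cv2.resize(b,(371,300))]))
E
```

```text
t 13.0 p [ 0.5457 -0.0407  0.2596] yaw -0.351 F [-0.5  0.3 -0.8] T [-0.03  0.01  0.05] w 0.425 q7 0.01
```

View pics/z9.png

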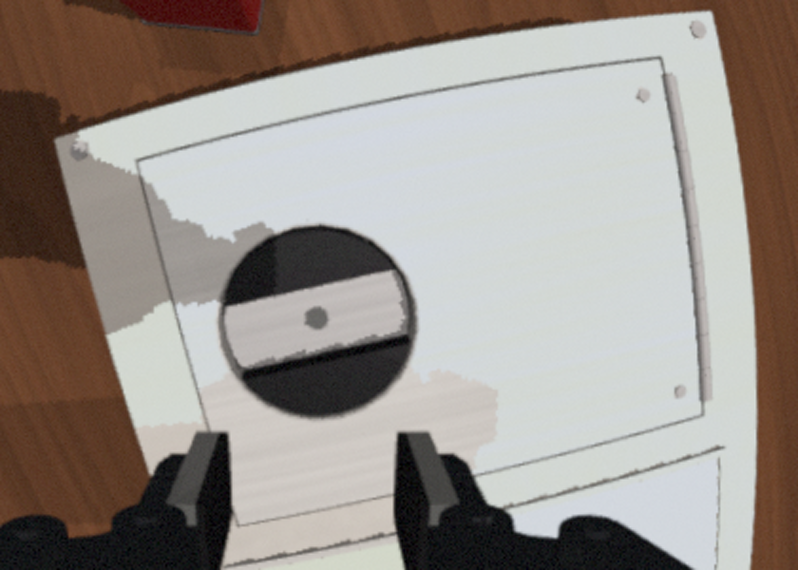

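View pics/z10.png

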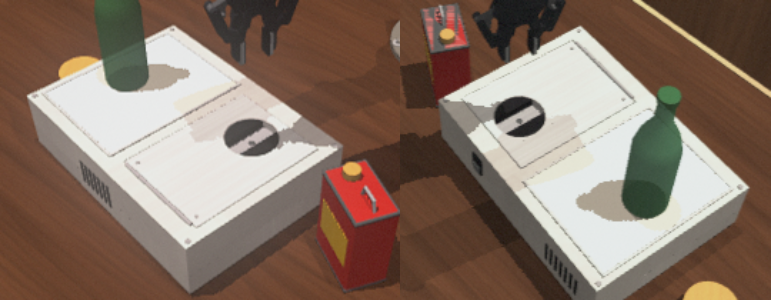

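```bash
python3 - <<'E'
from h import *
S=lambda p:(150+p[0]/1.9,60+p[1]/1.9)
for n,a,b,z in(("floor-up",(225,305),(393,269),.110),("low",(243,374),(410,337),.110),("hatch left",(137,160),(661,57),.11),("hatch right",(238,525),(704,414),.11)):
    A,B=onz("wrist",S(a),z),onz("wrist",S(b),z);print(n,A[:2],B[:2],np.arctan2(B[1]-A[1],B[0]-A[0]))
E
```

```text
floor-up [ 0.51335715 -0.02168987] [ 0.58452043 -0.03142368] -0.13593768681545013
low [ 0.50943276 -0.05246387] [ 0.58206444 -0.06150702] -0.12386946244268597
hatch left [0.50092516 0.04858731] [0.73014374 0.01979462] -0.12495788697620111
hatch right [ 0.47948301 -0.12020373] [ 0.7097663  -0.14862979] -0.12281820796905331
```

The slot (-0.130) is now parallel to the hatch sides (-0.124), so it is fully at the stop. The hatch is flush, and the bottle and tins are unmoved. Handing in.

```bash
python3 -c "
from station import *
print(hand_in())"
```

```text
the job is handed in; nothing more can be done
None
```

The hatch is locked down flush and stays down with the hand away. I set the two fingertips in the slot, pressed the hatch onto its solid stop (about 27 N), and turned the fastener clockwise to its end stop.

- **First try:** the first look after lifting out showed the slot about 0.07 rad short of locked. It was most likely dragged back when I unwound while still pressing on the slot floor.
- **Second pass:** I turned it again on the slot walls, with only light floor contact, until it met the stop at 2.3 N m.
- **Last checks:** the slot lies at -0.13 rad and the hatch sides at -0.124 rad, so the fastener is at about 1.57. The hatch edges look flush in all three views. The bottle and tins look undisturbed by eye, the arm is clear of everything, and about 13 s had passed. No last check failed or disagreed.

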